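# Clear the empty cartons from the instrument tray

## Task

Two empty cartons are left in the steel instrument tray, pushed tight against its far wall where fingers cannot get round them. Work them free with a slow, light touch, since they crush easily if pressed down hard, and throw both into the yellow waste bin. Leave the specimen cup and the oximeter as they stand.

Things in the scene. Friction and masses are not known exactly. Their poses are not given: they have to be found in the camera images.
- tray: Shallow steel tray, fixed. Inside 150 (x) x 220 mm (y); walls 5 mm thick, rim 42 mm above the worktop; flat floor 3 mm above the worktop. Origin: centre of its underside. x points away from the robot to the far wall (inside face at x = +75 mm), y to the left. The polished steel is slippery (friction about 0.25): a carton pressed from above by fingertips with about 5 N slides along with them.
- plaster_carton (a point): Centre of the empty orange and white carton, lying flat within 1 mm of the far wall, anywhere along its right-hand part: 60 mm across (tray x), 95 mm long (tray y), 24 mm high, about 35 g. Top 12 mm above this point. The point's y axis runs along the 95 mm side, its z along the 60 mm width, its x through the thickness.
- purple_carton (a point): Centre of the empty purple and white carton, in the tray's far left corner, within 1 mm of the far wall and the left end wall: 46 mm across (tray x), 70 mm long (tray y), 32 mm high, about 40 g. Top 16 mm above this point. x across, y along the 70 mm side, z up. Either carton crushes if pressed on the tray with over 25 N: come down on it slowly (under 10 mm/s) and stop at first touch.
- bin: Open yellow waste bin with a red rim, fixed on the worktop. Outside 133 (x) x 173 mm (y), inside 125 x 165 mm, rim 101 mm above the worktop, floor 4 mm thick. Origin: centre of its underside; z up.
- specimen_cup_b: Specimen cup with yellow lid, 62 mm wide, 72 mm high, loose, standing in front of the tray (robot's side); origin under its centre. Leave alone.
- oximeter: Small white and blue finger-clip oximeter, 58 x 32 x 31 mm, loose, in front of the left part of the tray; origin under its centre. Leave alone.

How it is judged:
By the outcome, as a careful person would: the job done as asked, in the order asked, and still so for the second after the job is handed in, with the robot touching nothing.
It also fails if it takes over 69 s, if anything falls off the work surface, if the arm or the gripper's body presses on something with over 40 N, if the wrist force passes 120 N, or if a joint passes its speed limit or range.

## Robot

A 7-joint arm with a two-finger parallel gripper is mounted at the origin on a cart in front of the work surface, level with it; the furniture and walls round the work are solid. World frame = base frame: x ahead of the robot, y to its left, z up, the work surface at z = 0. Lengths are in m, angles in rad, forces in N, time in s.
With the tool pointing down it reaches from about 0.4 to 0.85 m from the base axis. Payload 10.4 kg.
Tool frame: the origin (TCP) lies at the very end of the fingers, on their centre line; the grasp point (between the pads) lies 19 mm behind it (r.pinch_z is the distance from the TCP to the grasp point, in m); z points along the fingers, y is the line along which they close (so a half turn about z gives the same grasp; the last joint's range is limited). The gripper opens to 87 mm and grips with 3 to 60 N. Pads are 19 mm wide; open, the fingers measure 117 mm over their backs; the gripper's body (75 mm by 190 mm) begins 51 mm behind the grasp point.
Start: joints at [1.305, 0.332, -0.065, 1.46, 0.022, 1.35, -0.088], TCP at [0.15, -0.607, 0.223] pointing down, gripper open.
Joint ranges: [-2.6, 2.6], [-0.5, 2.12], [-1.47, 1.34], [0.16, 2.42], [-1.27, 4.41], [0.06, 2.06], [-2.6, 2.6]. Speed limits (rad/s): [2.22, 2.22, 2.79, 2.79, 3.14, 3.14, 3.14].

## Interface

Orientations are given as a unit quaternion [x, y, z, w].
In Python, from bench import sensors, vision, r gives the robot as it stands.
- The arm moves only by the shell command python3 -m crank 'ROWS' [OPENING] [FORCE]. ROWS is JSON, a list of rows, each a list of 2 entries, a list of its own where there are three numbers: the shift along the tool's x, y, z normalised to -1 to 1, where 1 is 3 cm, then the turn about the tool's z normalised to -1 to 1, where 1 is 8 degrees. A call has 1 to 12 rows; each row shifts and turns the commanded pose from where the row before left it, along the tool's axes as they then stand; what a row does not reach is not made up. A row lasts 1/8 s, in which the tool goes at most 62.5 mm and 10.7 degrees, less where a joint would pass 70% of its speed; a pose out of reach is approached as far as the arm can. A call with a number of a shift or a turn outside -1 to 1 is refused whole. A call with a gripper value outside its range is refused whole. OPENING is the opening, from 0 (shut) to 1 (fully open), set as the call begins (- or left out, the last holds). The fingers move at their own pace and stop on an object; FORCE is the grip in N (left out, the last holds). Time passes only in rows, so rows that do not move let the fingers close. It gives the time, the measured TCP pose, the force, the opening and the grip force at its end, in the units of the state.
- sensors.read_state(): the state, without advancing time (a new reading comes with each control period).
- vision.camera(name): name is "scene" or "top" or "wrist"; returns the picture (480x640x3 uint8, red, green, blue); there is no depth.
- vision.camera_model(name): a dict with "vertical_fov" (degrees; the focal length in pixels is half the picture's height over the tangent of half this angle, whatever the lens; pixels are square), "cx", "cy" (the principal point, pixels), "camera_from_world" (4x4, takes a point from world to camera coordinates); the wrist camera has in their place "hand_eye" (4x4, takes a point from camera to tool coordinates, whose origin is the TCP and whose axes are the flange's). Camera axes: x right, y down, z forward; pixel columns grow to the right and rows downward; lengths in m; the calibration is good to about 2 mm. A picture is of the moment at which its call begins: read the wrist's pose just before it. camera_model takes no time and is no camera call.
- r.close_job(): hands the job in; it is judged then, once.
The state is a dict: "time": time; "joint_positions": joint angles; "joint_vel": joint speeds; "joint_torque": joint torques, N m; "ee_pos": TCP position; "eef_rot": TCP orientation; "ft_force": force on the tool from outside, world axes, zero at the start; "torque": the same for the moment, N m; "width": finger opening in m; "grip_force": force on a finger pad.
Only numpy, scipy, OpenCV 4.12 (cv2) and the standard library are available. Lean on these libraries where they do the work, as an engineer would, in place of code of your own. Each camera call takes 0.05 s, during which the arm holds its last target. There are 200 camera calls.

## Working session

There is one attempt and no reset: what is moved stays moved. The work goes in short steps, Python scripts to look and compute and a shell command to move; the robot and the scene stay as the last step left them, time stands still between calls to the robot, and variables do not carry over. Pictures are saved under pics/ and viewed, at most 10 in all, crops included, and the job is handed in when it is done.

```bash
ls; mkdir -p pics
python3 - <<'E'
from bench import sensors, vision, r
import cv2,json
s=sensors.read_state(); print({k:s[k] for k in('time','ee_pos','eef_rot','ft_force','width')}, r.pinch_z)
for n in('top','scene'):
    cv2.imwrite(f'pics/{n}0.png',vision.camera(n)[:,:,::-1]); m=vision.camera_model(n); print(n,m)
print(vision.camera_model('wrist'))
E
```

```text
pics
{'time': 0.0, 'ee_pos': array([ 0.15017287, -0.60627949,  0.22174208]), 'eef_rot': array([ 9.92637214e-01,  1.21123163e-01, -1.15897488e-04, -7.26676360e-04]), 'ft_force': array([-0.49091435, -1.04686076, -0.03900633]), 'width': 0.08718858741651514} 0.0187
top {'vertical_fov': 43.437450325752636, 'cx': 327.05372471184046, 'cy': 236.123920645234, 'camera_from_world': array([[-0.02584214, -0.99963579, -0.00777592,  0.06043437],
       [-0.99652044,  0.02637663, -0.07906502,  0.50860494],
       [ 0.07924133,  0.00570566, -0.99683913,  0.98743439],
       [ 0.        ,  0.        ,  0.        ,  1.        ]])}
scene {'vertical_fov': 49.44402796736548, 'cx': 315.4589688266934, 'cy': 240.2732613326697, 'camera_from_world': array([[-0.5537695 , -0.83262076,  0.00905567,  0.33088969],
       [-0.57600314,  0.37519631, -0.72625623,  0.29573678],
       [ 0.60129837, -0.40739464, -0.68736444,  0.79496204],
       [ 0.        ,  0.        ,  0.        ,  1.        ]])}
{'vertical_fov': 58.44652940016265, 'cx': 322.009775289579, 'cy': 246.06258175711403, 'hand_eye': array([[-1.46076943e-03, -9.64906979e-01, -2.62587866e-01,
         7.11252886e-02],
       [ 9.99998933e-01, -1.40581770e-03, -3.97141595e-04,
         1.67662260e-04],
       [ 1.40540266e-05, -2.62588166e-01,  9.64908003e-01,
        -1.61947732e-01],
       [ 0.00000000e+00,  0.00000000e+00,  0.00000000e+00,
         1.00000000e+00]])}
```

View pics/top0.png

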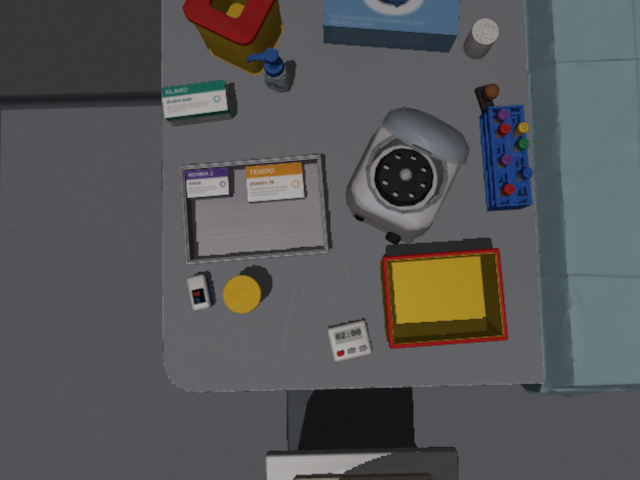

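View pics/scene0.png

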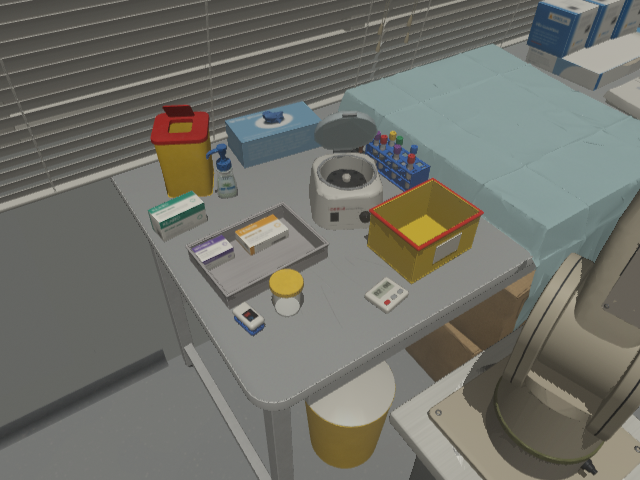

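The top view shows the tray with rim corners near (182,163), (320,155), (328,256) and (190,263). The purple carton is near (207,182), the orange one near (274,182), and the open bin near (445,297). The cup (242,294) and oximeter (199,292) stand in front of the tray, and the centrifuge near (405,175) is to its right.

```bash
cat > h.py <<'E'
import numpy as np, cv2
from bench import sensors, vision, r
from scipy.spatial.transform import Rotation as R
def ray(n,px,z,pose=None):
    m=vision.camera_model(n); f=240/np.tan(np.radians(m['vertical_fov']/2))
    px=np.atleast_2d(np.array(px,float)); d=np.c_[(px[:,0]-m['cx'])/f,(px[:,1]-m['cy'])/f,np.ones(len(px))]
    if n=='wrist':
        T=np.eye(4);T[:3,:3]=R.from_quat(pose['eef_rot']).as_matrix();T[:3,3]=pose['ee_pos'];T=T@m['hand_eye']
    else: T=np.linalg.inv(m['camera_from_world'])
    d=d@T[:3,:3].T; o=T[:3,3]; return o+d*((z-o[2])/d[:,2])[:,None]
E
python3 - <<'E'
from h import *
np.set_printoptions(precision=4,suppress=True)
im=cv2.imread('pics/top0.png'); h=cv2.cvtColor(im,cv2.COLOR_BGR2HSV)
def big(mask,roi):
    m=np.zeros_like(mask);x0,y0,x1,y1=roi;m[y0:y1,x0:x1]=mask[y0:y1,x0:x1]
    c=max(cv2.findContours(m,0,2)[0],key=cv2.contourArea);return cv2.minAreaRect(c)
print('tray rim',ray('top',[(182,163),(320,155),(328,256),(190,263)],.042)[:,:2])
wh=cv2.inRange(h,(0,0,130),(180,90,255)); 
org=cv2.inRange(h,(5,120,120),(25,255,255)); pur=cv2.inRange(h,(115,70,50),(150,255,255))
for nm,mk,roi,z in(('plaster',wh|org,(238,158,310,206),.027),('orange',org,(238,158,310,206),.027),('purple',wh|pur,(183,160,235,203),.035),('pur',pur,(183,160,235,203),.035)):
    q=big(mk,roi);print(nm,np.round(q[0],1),np.round(q[1],1),round(q[2],1));b=cv2.boxPoints(q);P=ray('top',b,z)[:,:2];print(P, P.mean(0))
red=cv2.inRange(h,(0,150,80),(8,255,255))|cv2.inRange(h,(172,150,80),(180,255,255))
q=big(red,(370,235,520,360));b=cv2.boxPoints(q);P=ray('top',b,.101)[:,:2];print('bin',P,P.mean(0))
print('cup',ray('top',[(242,294)],.072),'oxi',ray('top',[(199,292)],.031),'box',ray('top',[(163,118),(229,112),(285,88)],.05))
print('centrif', ray('top',[(350,190),(385,240),(400,240)],.1))
E
```

```text
tray rim [[0.6361 0.2839]
 [0.6432 0.0552]
 [0.4757 0.0463]
 [0.4702 0.272 ]]
plaster [274.1 181.8] [34.9 57.1] 85.4
[[0.63   0.183 ]
 [0.6352 0.0872]
 [0.5762 0.0839]
 [0.571  0.1791]] [0.6031 0.1333]
orange [273.6 169.9] [11.1 56.2] 85.4
[[0.6301 0.1815]
 [0.6352 0.0872]
 [0.6164 0.0862]
 [0.6113 0.1803]] [0.6233 0.1338]
purple [206.6 182.1] [28.1 42.3] 86.5
[[0.6267 0.2813]
 [0.6291 0.2108]
 [0.582  0.2085]
 [0.5796 0.2788]] [0.6043 0.2449]
pur [206.1 172.9] [ 8.9 42.4] 85.4
[[0.6254 0.2814]
 [0.6293 0.2108]
 [0.6142 0.2098]
 [0.6104 0.2803]] [0.6198 0.2456]
bin [[ 0.47   -0.0361]
 [ 0.4792 -0.2182]
 [ 0.3398 -0.2221]
 [ 0.3307 -0.0422]] [ 0.4049 -0.1296]
cup [[0.418  0.1832 0.072 ]] oxi [[0.4225 0.2601 0.031 ]] box [[0.7106 0.3129 0.05  ]
 [0.7176 0.2036 0.05  ]
 [0.7556 0.1102 0.05  ]]
centrif [[ 0.5744  0.0093  0.1   ]
 [ 0.4953 -0.0423  0.1   ]
 [ 0.4947 -0.0653  0.1   ]]
```

Measured sizes agree with the given ones (plaster 59x95, purple 47x70 mm), and the tray yaw is about 3°. Next I turn the tool so it closes along tray x and move over.

```bash
python3 -m crank '[[[1,0,-0.1],-0.99],[[1,0,-0.1],-0.99],[[1,0,-0.1],-0.99],[[1,0,-0.1],-0.99],[[1,0,-0.1],-0.99],[[1,0,-0.1],-0.99],[[1,0,-0.1],-0.99],[[1,0,-0.1],-0.99],[[1,0,-0.1],-0.99],[[1,0,-0.1],-0.99]]' 1
python3 - <<'E'
from h import *
m=vision.camera_model('scene')
for p in([.68,-.06,.2],[.68,-.06,.25],[.6,-.1,.12],[.72,.1,.1]):
    c=m['camera_from_world']@np.r_[p,1];f=240/np.tan(np.radians(m['vertical_fov']/2));print(p,m['cx']+f*c[0]/c[2],m['cy']+f*c[1]/c[2])
E
```

```text
time: 1.35
ee_pos: [0.3302, -0.3947, 0.2523]
eef_rot: [0.686, 0.728, 0.0, -0.0]
ft_force: [0.2, 0.5, -0.1]
width: 0.087
grip_force: 0.0
[0.68, -0.06, 0.2] 318.3715042604972 114.25453749186696
[0.68, -0.06, 0.25] 318.68966574843205 92.23753180279567
[0.6, -0.1, 0.12] 354.2860728360368 158.60330529568358
[0.72, 0.1, 0.1] 245.46319271702532 168.45484221952967
```

```bash
python3 -m crank '[[[1,0.6,0],0],[[1,0.6,0],0],[[1,0.6,0],0],[[1,0.6,0],0],[[1,0.6,0],0],[[1,0.6,0],0],[[1,0.6,0],0],[[1,0.6,0],0],[[1,0.6,0],0],[[1,0.6,0],0],[[1,0.6,0],0],[[1,0.6,0],0]]' 0; python3 -m crank '[[[1,0.6,0],0],[[1,0.6,0],0],[[1,0.6,0.2],0],[[1,0.6,0.4],0],[[1,0.6,0.6],0],[[0,0,0.8],0]]'
python3 - <<'E'
from h import *
s=sensors.read_state();cv2.imwrite('pics/w1.png',vision.camera('wrist')[:,:,::-1]);print(s['ee_pos'],s['joint_positions'],s['width'])
np.save('w1.npy',np.r_[s['ee_pos'],s['eef_rot']])
E
```

```text
time: 2.85
ee_pos: [0.5263, -0.0239, 0.2523]
eef_rot: [0.688, 0.726, -0.0, -0.0]
ft_force: [0.4, -1.1, 1.0]
width: 0.0004
grip_force: 0.0
time: 3.6
ee_pos: [0.6078, 0.1334, 0.1916]
eef_rot: [0.686, 0.727, 0.001, -0.001]
ft_force: [-0.5, 0.8, -0.9]
width: 0.0005
grip_force: 0.0
[0.60780225 0.13337974 0.19161696] [ 0.31415523  0.4599292  -0.80684049  1.47804514  0.33303414  1.34546246
 -0.45650906] 0.00048285769675200207
```

View pics/w1.png

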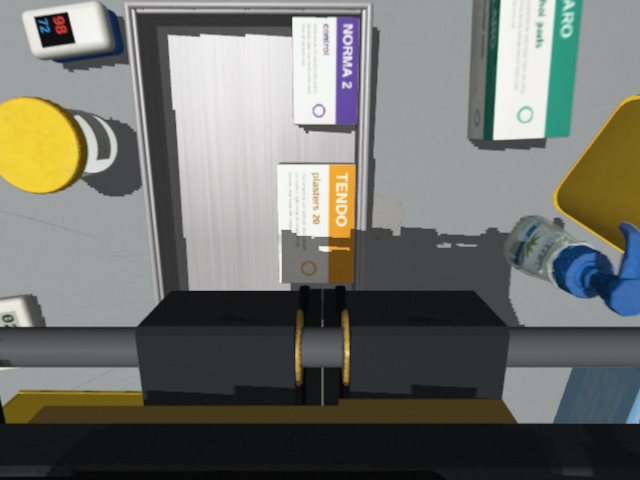

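The wrist view shows the plaster carton's top at (278,163)–(357,283) and the purple one's at (293,15)–(358,125). Both are tight to the far wall, whose rim is at columns 357–373.

Run:
```python
from h import *
np.set_printoptions(precision=4,suppress=True)
p=np.load('w1.npy');s=dict(ee_pos=p[:3],eef_rot=p[3:])
for n,px,z in(('pl',[(278,163),(356,163),(354,284),(278,283)],.027),('pu',[(293,15),(359,16),(357,125),(293,124)],.035),('rim in/out far',[(359,150),(373,8),(357,290)],.042),('near rim',[(124,4),(134,9),(157,290)],.042)):
    P=ray('wrist',px,z,s)[:,:2];print(n,P,P.mean(0))
```

```text
pl [[0.5714 0.1788]
 [0.6298 0.1822]
 [0.6356 0.0862]
 [0.5743 0.0835]] [0.6028 0.1327]
pu [[0.5793 0.2779]
 [0.6236 0.2798]
 [0.6278 0.2094]
 [0.5821 0.2075]] [0.6032 0.2437]
rim in/out far [[0.63   0.1924]
 [0.632  0.2834]
 [0.6368 0.0868]] [0.6329 0.1875]
near rim [[0.4693 0.2766]
 [0.4756 0.274 ]
 [0.4823 0.0779]] [0.4757 0.2095]
```

```bash
python3 -m crank '[[[0,-0.15,0.9],0],[[0,0,0.9],0],[[0,0,0.9],0],[[0,0,0.9],0],[[0,0,0.9],0],[[0,0,0.5],0],[[0,0,0.1],0],[[0,0,0],0]]'; python3 -m crank '[[[0,0,0.03],0],[[0,0,0.03],0],[[0,0,0.03],0],[[0,0,0.03],0],[[0,0,0.03],0],[[0,0,0.03],0]]'
```

```text
time: 4.65
ee_pos: [0.6037, 0.1297, 0.0403]
eef_rot: [0.688, 0.726, 0.0, 0.0]
ft_force: [-0.8, 0.8, 0.5]
width: 0.0004
grip_force: 0.0
time: 5.4
ee_pos: [0.6033, 0.1296, 0.034]
eef_rot: [0.688, 0.726, -0.0, 0.0]
ft_force: [0.5, -0.4, -0.0]
width: 0.0004
grip_force: 0.0
```

```bash
python3 -m crank '[[[0,0,0.03],0],[[0,0,0.03],0],[[0,0,0.03],0],[[0,0,0.03],0],[[0,0,0.03],0]]'; python3 -m crank '[[[0,0,0.03],0],[[0,0,0.03],0]]'
```

```text
time: 6.02
ee_pos: [0.6033, 0.1296, 0.0296]
eef_rot: [0.688, 0.726, -0.0, 0.0]
ft_force: [0.5, -0.3, -0.3]
width: 0.0001
grip_force: 0.0
time: 6.28
ee_pos: [0.6033, 0.1296, 0.028]
eef_rot: [0.688, 0.726, -0.0, 0.0]
ft_force: [-3.5, -1.8, 9.2]
width: 0.0006
grip_force: 4.6
```

```bash
python3 -m crank '[[[0,-0.05,-0.01],0],[[0,-0.1,0],0],[[0,-0.1,0],0]]'; python3 -m crank '[[[0,-0.1,0],0],[[0,-0.1,0],0],[[0,-0.1,0],0],[[0,-0.1,0],0]]'
```

```text
time: 6.65
ee_pos: [0.5955, 0.1292, 0.028]
eef_rot: [0.688, 0.726, -0.0, -0.0]
ft_force: [-0.1, 0.2, -0.4]
width: 0.0008
grip_force: 0.0
time: 7.15
ee_pos: [0.5836, 0.1285, 0.0282]
eef_rot: [0.688, 0.726, -0.0, 0.0]
ft_force: [-0.5, 0.1, 1.2]
width: 0.0007
grip_force: 0.0
```

```bash
python3 -m crank '[[[0,0,0.01],0],[[0,0,0],0]]'
python3 - <<'E'
from h import *
s=sensors.read_state();cv2.imwrite('pics/w2.png',vision.camera('wrist')[:,:,::-1]);print(s['ee_pos'],s['ft_force'])
E
```

```text
time: 7.4
ee_pos: [0.5839, 0.1286, 0.028]
eef_rot: [0.688, 0.726, 0.0, 0.0]
ft_force: [-1.5, -0.1, 4.6]
width: 0.0005
grip_force: 1.8
[0.58389168 0.12863221 0.028027  ] [-1.53527346 -0.09868041  4.55280947]
```

View pics/w2.png

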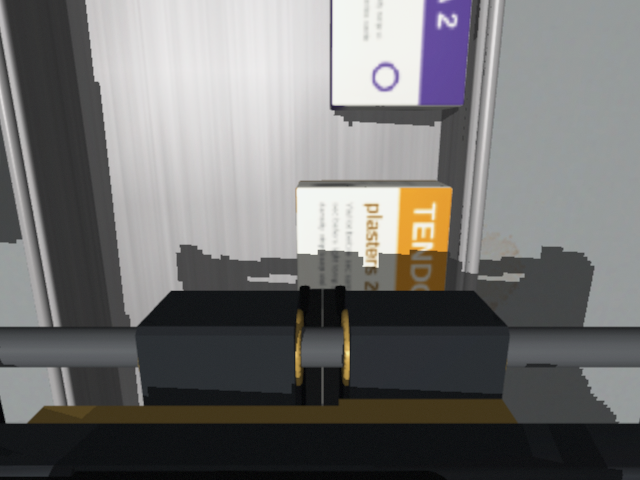

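The carton has not moved: its centre is about 20 mm beyond the fingers, because my slight lift lost the pressure. I'll go back to its centre and press at 5–8 N.

```bash
python3 -m crank '[[[0,0,-0.06],0],[[0,0.3,0],0],[[0,0.3,0],0],[[0,0,0.03],0],[[0,0,0.03],0],[[0,0,0.005],0],[[0,0,0],0]]'; python3 -m crank '[[[0,-0.03,0],0],[[0,-0.06,0],0],[[0,-0.1,0],0]]'
```

```text
time: 8.32
ee_pos: [0.602, 0.1297, 0.028]
eef_rot: [0.688, 0.726, 0.0, 0.0]
ft_force: [-0.1, -0.0, 4.1]
width: 0.0008
grip_force: 2.1
time: 8.7
ee_pos: [0.5964, 0.1294, 0.028]
eef_rot: [0.688, 0.726, 0.0, 0.0]
ft_force: [2.5, 0.2, 5.6]
width: 0.0004
grip_force: 2.6
```

```bash
python3 -m crank '[[[0,-0.1,0.003],0],[[0,-0.1,0],0],[[0,-0.1,0],0],[[0,-0.1,0],0],[[0,-0.1,0],0]]'
python3 - <<'E'
from h import *
s=sensors.read_state();im=vision.camera('wrist')[:,:,::-1].copy();h=cv2.cvtColor(im,cv2.COLOR_BGR2HSV)
o=cv2.inRange(h,(5,120,60),(25,255,255))[185:240];x=np.nonzero(o.sum(0)>255*20)[0];print('orange cols',x.min(),x.max(),s['ft_force'])
P=ray('wrist',[(x.max(),210)],.027,s);print(P)
E
```

```text
time: 9.32
ee_pos: [0.5814, 0.1285, 0.028]
eef_rot: [0.688, 0.726, 0.0, 0.0]
ft_force: [2.2, -1.0, 5.4]
width: 0.0003
grip_force: 2.8
orange cols 352 403 [ 2.15995945 -0.95292833  5.44299342]
[[0.60988033 0.171396   0.027     ]]
```

The carton now moves with the fingers (20 mm so far), so I continue.

```bash
python3 -m crank '[[[0,-0.1,0],0],[[0,-0.1,0],0],[[0,-0.1,0],0],[[0,-0.1,0],0],[[0,-0.1,0],0],[[0,-0.1,0],0],[[0,-0.1,0],0],[[0,0,0],0]]'; python3 -m crank '[[[0,0,-0.3],0],[[0,0,-0.9],0],[[0,0,-0.9],0],[[0.5,0.5,-0.9],0],[[0,0,0],0]]'
python3 - <<'E'
from h import *
s=sensors.read_state();im=vision.camera('wrist')[:,:,::-1].copy();cv2.imwrite('pics/w3.png',im);print(s['ee_pos'])
np.save('w3.npy',np.r_[s['ee_pos'],s['eef_rot']])
E
```

```text
time: 10.38
ee_pos: [0.5601, 0.1274, 0.028]
eef_rot: [0.688, 0.726, 0.0, 0.0]
ft_force: [1.3, -0.2, 6.8]
width: 0.0003
grip_force: 3.6
time: 11.0
ee_pos: [0.5751, 0.1447, 0.1195]
eef_rot: [0.687, 0.726, 0.001, 0.0]
ft_force: [-1.3, 0.7, -0.8]
width: 0.0005
grip_force: 0.0
[0.57514636 0.14468101 0.11954841]
```

View pics/w3.png

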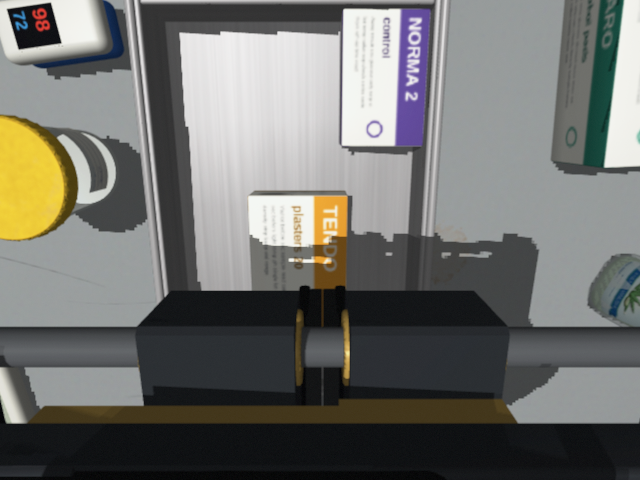

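The plaster carton's back edge is now at row 196, columns 248–349, well clear of the far wall. Next is the purple carton.

```bash
python3 -m crank '[[[0.8,0.28,0],0],[[0.8,0.28,0],0],[[0.8,0.28,0],0],[[0.8,0.28,0.3],0],[[0,0,0.9],0],[[0,0,0.9],0],[[0,0,0.4],0],[[0,0,0],0]]'
python3 - <<'E'
from h import *
p=np.load('w3.npy');s=dict(ee_pos=p[:3],eef_rot=p[3:])
print('pl back corners',ray('wrist',[(248,196),(349,196)],.027,s))
print('pu',ray('wrist',[(343,10),(424,148)],.035,s))
E
```

```text
time: 12.05
ee_pos: [0.6018, 0.2401, 0.0416]
eef_rot: [0.688, 0.726, -0.001, -0.0]
ft_force: [-0.3, 0.1, 0.1]
width: 0.0004
grip_force: 0.0
pl back corners [[0.52897634 0.17539591 0.027     ]
 [0.58906027 0.17864017 0.027     ]]
pu [[0.57856034 0.27621906 0.035     ]
 [0.62858451 0.20903122 0.035     ]]
```

```bash
python3 -m crank '[[[0,0,0.03],0],[[0,0,0.03],0],[[0,0,0.03],0],[[0,0,0.03],0],[[0,0,0],0]]'; python3 -m crank '[[[0,0,0.03],0],[[0,0,0],0]]'
```

```text
time: 12.68
ee_pos: [0.6027, 0.2407, 0.039]
eef_rot: [0.688, 0.726, -0.0, 0.0]
ft_force: [0.1, -0.5, -0.0]
width: 0.0002
grip_force: 0.0
time: 12.92
ee_pos: [0.6026, 0.2408, 0.038]
eef_rot: [0.688, 0.726, -0.0, -0.0]
ft_force: [-0.4, 0.1, 0.0]
width: 0.0006
grip_force: 0.0
```

```bash
python3 -m crank '[[[0,0,0.03],0],[[0,0,0.02],0],[[0,0,0],0]]'; python3 -m crank '[[[0,0,0.01],0],[[0,0,0],0]]'
```

```text
time: 13.3
ee_pos: [0.6026, 0.2407, 0.0365]
eef_rot: [0.688, 0.726, -0.0, 0.0]
ft_force: [-0.3, 0.4, 0.4]
width: 0.0004
grip_force: 0.0
time: 13.55
ee_pos: [0.6027, 0.2408, 0.0362]
eef_rot: [0.688, 0.726, -0.0, 0.0]
ft_force: [-0.6, 0.4, 0.8]
width: 0.0006
grip_force: 0.0
```

```bash
python3 -m crank '[[[0,0,0.01],0],[[0,0,0],0]]'; python3 -m crank '[[[0,0,0.01],0],[[0,0,0],0]]'
```

```text
time: 13.8
ee_pos: [0.6026, 0.2407, 0.036]
eef_rot: [0.688, 0.726, -0.0, 0.0]
ft_force: [-0.9, 0.3, -1.2]
width: 0.0005
grip_force: 0.0
time: 14.05
ee_pos: [0.6027, 0.2408, 0.0357]
eef_rot: [0.688, 0.726, -0.0, 0.0]
ft_force: [0.2, -0.5, -0.2]
width: 0.0006
grip_force: 0.0
```

```bash
python3 -m crank '[[[0,0,0.01],0],[[0,0,0],0]]'; python3 -m crank '[[[0,0,0.005],0],[[0,0,0],0]]'
```

```text
time: 14.3
ee_pos: [0.6027, 0.2408, 0.0356]
eef_rot: [0.688, 0.726, 0.0, 0.0]
ft_force: [-0.8, -1.4, 3.7]
width: 0.0005
grip_force: 1.5
time: 14.55
ee_pos: [0.6027, 0.2408, 0.0356]
eef_rot: [0.688, 0.726, 0.0, 0.0]
ft_force: [-1.0, -0.6, 4.6]
width: 0.0005
grip_force: 2.5
```

```bash
python3 -m crank '[[[0,-0.03,0.005],0],[[0,-0.06,0],0],[[-0.01,-0.1,0],0],[[-0.01,-0.1,0],0],[[-0.01,-0.1,0],0],[[-0.01,-0.1,0],0]]';  python3 - <<'E'
from h import *
s=sensors.read_state();im=vision.camera('wrist')[:,:,::-1].copy();h=cv2.cvtColor(im,cv2.COLOR_BGR2HSV)
o=cv2.inRange(h,(115,70,30),(150,255,255));o[:120]=0;o[285:]=0
c=max(cv2.findContours(o,0,2)[0],key=cv2.contourArea);b=cv2.boundingRect(c);print(b,ray('wrist',[(b[0]+b[2],b[1]+20)],.035,s))
E
```

```text
time: 15.3
ee_pos: [0.5884, 0.2391, 0.0356]
eef_rot: [0.688, 0.726, 0.001, 0.0]
ft_force: [1.5, 0.1, 5.3]
width: 0.0005
grip_force: 2.7
(344, 217, 40, 68) [[0.61049842 0.27102316 0.035     ]]
```

```bash
python3 -m crank '[[[-0.01,-0.1,0],0],[[-0.01,-0.1,0],0],[[-0.01,-0.1,0],0],[[-0.01,-0.1,0],0],[[0,-0.1,0],0],[[0,-0.1,0],0],[[0,-0.1,0],0],[[0,-0.1,0],0],[[0,-0.1,0],0],[[0,0,0],0]]';  python3 - <<'E'
from h import *
s=sensors.read_state();im=vision.camera('wrist')[:,:,::-1].copy();h=cv2.cvtColor(im,cv2.COLOR_BGR2HSV)
o=cv2.inRange(h,(115,70,30),(150,255,255));o[:120]=0;o[285:]=0
c=max(cv2.findContours(o,0,2)[0],key=cv2.contourArea);b=cv2.boundingRect(c);print(b,ray('wrist',[(b[0]+b[2],b[1]+20),(b[0],b[1])],.035,s))
E
```

```text
time: 16.6
ee_pos: [0.5612, 0.2364, 0.0356]
eef_rot: [0.688, 0.726, 0.0, 0.0]
ft_force: [0.1, -1.1, 7.0]
width: 0.0005
grip_force: 3.4
(344, 214, 40, 71) [[0.58321518 0.26949769 0.035     ]
 [0.56713642 0.27656189 0.035     ]]
```

```bash
python3 -m crank '[[[0,0,-0.3],0],[[0.1,0,-0.4],0]]'; python3 -m crank '[[[0,0,0],0],[[0,0,0],0],[[0,0,0],0],[[0,0,0],0]]' 0.8 8
```

```text
time: 16.9
ee_pos: [0.5604, 0.2388, 0.0562]
eef_rot: [0.688, 0.726, -0.001, -0.0]
ft_force: [0.9, -0.5, 0.2]
width: 0.0007
grip_force: 0.0
time: 17.4
ee_pos: [0.5608, 0.2389, 0.0558]
eef_rot: [0.688, 0.726, -0.0, -0.0]
ft_force: [1.1, -0.3, -0.3]
width: 0.0323
grip_force: 0.0
```

```bash
python3 -m crank '[[[0,0,0],0],[[0,0,0],0],[[0,0,0],0],[[0,0,0],0],[[0,0,0],0]]'
python3 - <<'E'
from h import *
s=sensors.read_state();im=vision.camera('wrist')[:,:,::-1].copy();cv2.imwrite('pics/w4.png',im);print(s['ee_pos'],s['width'])
np.save('w4.npy',np.r_[s['ee_pos'],s['eef_rot']])
E
```

```text
time: 18.02
ee_pos: [0.561, 0.2391, 0.0561]
eef_rot: [0.688, 0.726, -0.0, 0.0]
ft_force: [0.4, 0.5, 0.9]
width: 0.0689
grip_force: 0.0
[0.56100096 0.23908224 0.05607174] 0.06888344345410945
```

View pics/w4.png

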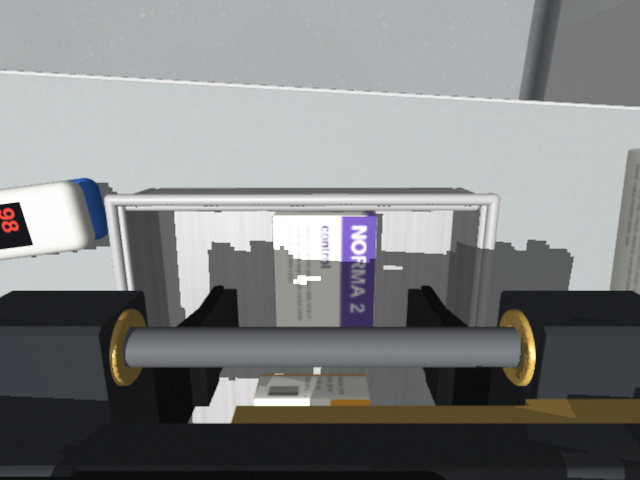

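The purple carton (columns 275–376) sits centred between the open fingers (columns 225 and 420), so I descend and grip it.

```bash
python3 -m crank '[[[0,0,0.4],0],[[0,0,0.4],0],[[0,0,0.4],0],[[0,0,0.25],0],[[0,0,0.08],0],[[0,0,0],0]]'; python3 -m crank '[[[0,0,0],0],[[0,0,0],0],[[0,0,0],0],[[0,0,0],0],[[0,0,0],0]]' 0 10
```

```text
time: 18.82
ee_pos: [0.5611, 0.2392, 0.0102]
eef_rot: [0.688, 0.726, 0.0, 0.0]
ft_force: [0.5, -0.5, 0.0]
width: 0.0696
grip_force: 0.0
time: 19.45
ee_pos: [0.5611, 0.2391, 0.0104]
eef_rot: [0.688, 0.726, 0.0, 0.0]
ft_force: [0.1, -0.4, 2.1]
width: 0.0463
grip_force: 10.0
```

```bash
python3 -m crank '[[[0,0,-0.4],0],[[0,0,-1],0],[[0,0,-1],0]]'; python3 -m crank '[[[-0.7,-0.3,-1],0],[[-0.97,-0.55,-1],0],[[-1,-0.55,-0.8],0],[[-1,-0.55,0],0],[[-1,-0.55,0],0],[[-1,-0.55,0],0],[[-1,-0.55,0],0],[[-1,-0.55,0],0],[[-1,-0.55,0],0],[[-1,-0.55,0],0],[[-1,-0.55,0],0],[[0,0,0],0]]'
```

```text
time: 19.82
ee_pos: [0.5609, 0.2392, 0.0836]
eef_rot: [0.688, 0.726, 0.0, -0.0]
ft_force: [1.1, 0.5, 0.1]
width: 0.0462
grip_force: 10.0
time: 21.32
ee_pos: [0.4038, -0.0918, 0.1667]
eef_rot: [0.689, 0.725, -0.0, 0.001]
ft_force: [-0.2, -1.1, -0.7]
width: 0.0459
grip_force: 10.0
```

```bash
python3 -m crank '[[[0,0,0.7],0],[[0,0,0.8],0],[[0,0,0.7],0],[[0,0,0.3],0],[[0,0,0],0]]'; python3 -m crank '[[[0,0,0],0],[[0,0,0],0],[[0,0,0],0],[[0,0,0],0]]' 0.7; python3 -m crank '[[[0,0,-0.6],0],[[0,0,-1],0],[[0,0,-1],0],[[0,0,-0.6],0]]' 0.9;  python3 - <<'E'
from h import *
s=sensors.read_state();im=vision.camera('wrist')[:,:,::-1].copy();cv2.imwrite('pics/w5.png',im);print(s['ee_pos'],s['width'])
E
```

```text
time: 21.95
ee_pos: [0.4048, -0.0894, 0.0913]
eef_rot: [0.687, 0.726, 0.0, -0.0]
ft_force: [0.3, -0.6, -0.5]
width: 0.0459
grip_force: 10.0
time: 22.45
ee_pos: [0.4047, -0.09, 0.0914]
eef_rot: [0.688, 0.726, 0.0, 0.0]
ft_force: [-0.0, 0.9, -0.5]
width: 0.0606
grip_force: 0.0
time: 22.95
ee_pos: [0.405, -0.09, 0.1887]
eef_rot: [0.688, 0.726, 0.0, 0.001]
ft_force: [0.8, -0.1, 0.5]
width: 0.0779
grip_force: 0.0
[ 0.40503878 -0.09002836  0.18869647] 0.07785795680509303
```

View pics/w5.png

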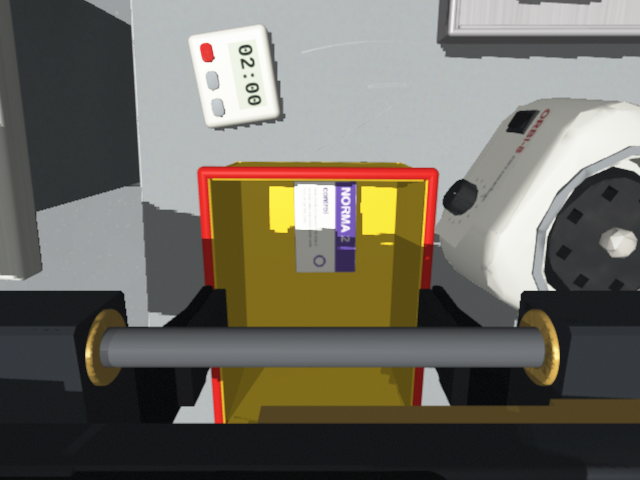

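The purple carton lies flat in the bin (295–355, 183–272). Back for the plaster carton at about (0.562, 0.130).

```bash
python3 -m crank '[[[0.88,0.7,0],0],[[0.88,0.7,0],0],[[0.88,0.7,0],0],[[0.88,0.7,0],0],[[0.88,0.7,0],0],[[0.88,0.7,0],0],[[0.88,0.7,0],0],[[0.88,0.7,0],0]]'; python3 -m crank '[[[0,0,0.8],0],[[0,0,1],0],[[0,0,1],0],[[0,0,1],0],[[0,0,0.6],0],[[0,0,0],0]]';  python3 - <<'E'
from h import *
s=sensors.read_state();im=vision.camera('wrist')[:,:,::-1].copy();cv2.imwrite('pics/w6.png',im);print(s['ee_pos'],s['width'])
np.save('w6.npy',np.r_[s['ee_pos'],s['eef_rot']])
E
```

```text
time: 24.0
ee_pos: [0.5614, 0.1308, 0.1865]
eef_rot: [0.688, 0.726, -0.0, -0.0]
ft_force: [-0.1, -0.4, -0.9]
width: 0.0779
grip_force: 0.0
time: 24.75
ee_pos: [0.5602, 0.1299, 0.0541]
eef_rot: [0.688, 0.726, -0.001, -0.001]
ft_force: [0.5, -0.2, -0.0]
width: 0.0785
grip_force: 0.0
[0.56015204 0.12989653 0.05409523] 0.07848524717971213
```

View pics/w6.png

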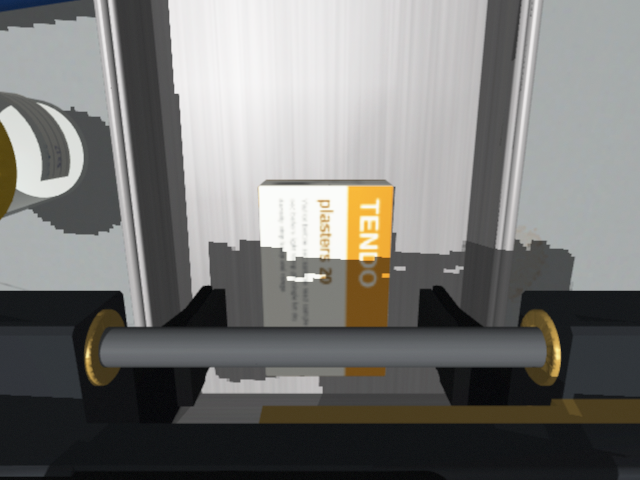

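The plaster carton (columns 262–390) is centred between the fingers.

```bash
python3 -m crank '[[[0,0.05,0.35],0],[[0,0,0.4],0],[[0,0,0.4],0],[[0,0,0.25],0],[[0,0,0.08],0],[[0,0,0],0]]'; python3 -m crank '[[[0,0,0],0],[[0,0,0],0],[[0,0,0],0],[[0,0,0],0],[[0,0,0],0]]' 0 10; python3 -m crank '[[[0,0,-0.4],0],[[0,0,-1],0],[[0,0,-1],0]]'
```

```text
time: 25.55
ee_pos: [0.5624, 0.1302, 0.0108]
eef_rot: [0.688, 0.726, 0.0, -0.0]
ft_force: [0.7, 0.2, -0.3]
width: 0.0782
grip_force: 0.0
time: 26.18
ee_pos: [0.5626, 0.1301, 0.011]
eef_rot: [0.688, 0.726, 0.0, 0.0]
ft_force: [-0.3, 0.6, 3.4]
width: 0.0601
grip_force: 10.0
time: 26.55
ee_pos: [0.5622, 0.1303, 0.0841]
eef_rot: [0.688, 0.726, -0.0, -0.0]
ft_force: [0.5, 0.2, -0.5]
width: 0.0597
grip_force: 10.0
```

```bash
python3 -m crank '[[[0,-0.5,-1],0],[[-0.2,-0.7,-1],0],[[-1,-0.5,-0.8],0],[[-1,-0.5,0],0],[[-1,-0.5,0],0],[[-1,-0.5,0],0],[[-1,-0.5,0],0],[[-1,-0.5,0],0],[[-1,-0.5,0],0],[[-1,-0.5,0],0],[[-1,-0.5,0],0],[[0,0,0],0]]'; python3 -m crank '[[[0,0,0],0]]'
```

```text
time: 28.05
ee_pos: [0.4057, -0.1566, 0.1672]
eef_rot: [0.689, 0.725, -0.0, 0.0]
ft_force: [0.3, 0.8, -1.2]
width: 0.0595
grip_force: 10.0
time: 28.18
ee_pos: [0.407, -0.154, 0.1672]
eef_rot: [0.687, 0.726, 0.0, 0.0]
ft_force: [-0.2, -0.3, 0.3]
width: 0.0598
grip_force: 10.0
```

```bash
python3 -m crank '[[[0,0,0.7],0],[[0,0,0.8],0],[[0,0,0.7],0],[[0,0,0.3],0],[[0,0,0],0]]'; python3 -m crank '[[[0,0,0],0],[[0,0,0],0],[[0,0,0],0],[[0,0,0],0]]' 0.8; python3 -m crank '[[[0,0,-0.6],0],[[0,0,-1],0],[[0,0,-1],0],[[0,0,-1],0],[[-1,0,-0.5],0],[[-1,0,0],0],[[-1,0,0],0],[[-1,0,0],0],[[-1,0,0],0],[[-1,0,0],0],[[0,0,0],0]]';  python3 - <<'E'
from h import *
s=sensors.read_state();im=vision.camera('top')[:,:,::-1].copy();cv2.imwrite('pics/t7.png',im);print(s['ee_pos'],s['width'])
E
```

```text
time: 28.8
ee_pos: [0.4068, -0.1541, 0.0918]
eef_rot: [0.687, 0.726, 0.0, -0.0]
ft_force: [0.6, -1.0, -0.1]
width: 0.0599
grip_force: 10.0
time: 29.3
ee_pos: [0.4068, -0.1548, 0.092]
eef_rot: [0.688, 0.726, 0.0, 0.0]
ft_force: [0.5, -0.0, 0.2]
width: 0.0692
grip_force: 0.0
time: 30.68
ee_pos: [0.4157, -0.3365, 0.2143]
eef_rot: [0.689, 0.725, 0.0, -0.0]
ft_force: [-0.2, 0.4, -1.4]
width: 0.0694
grip_force: 0.0
[ 0.41565734 -0.33651478  0.21426871] 0.06941169778351657
```

View pics/t7.png

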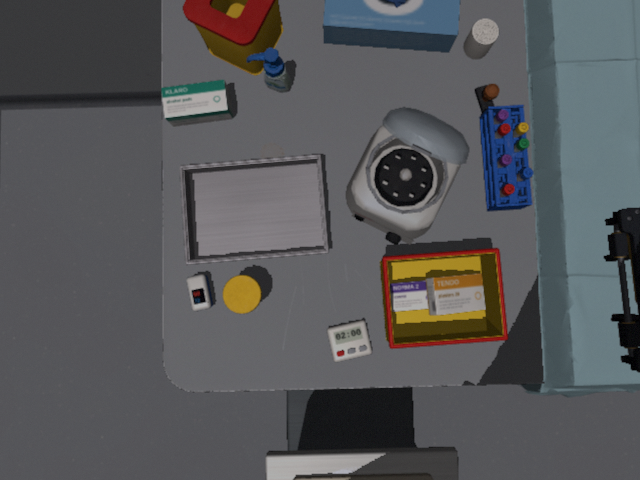

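The top view shows both cartons in the bin, near (409,295) and (458,295). The tray is empty, the cup (242,294) and oximeter (199,292) have not moved, and the robot is clear.

```bash
python3 -c "
from bench import r
print(r.close_job())"
```

```text
the job is handed in; nothing more can be done
None
```

Both cartons were slid free of the far wall and dropped into the yellow waste bin; the cup and oximeter were left where they stood, and the job was handed in at about 31 s.

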